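# Close the arch-template leaves and lock them

## Robot

A 6-joint arm with a two-finger parallel gripper is mounted at the origin on a cart in front of the work surface, level with it; the furniture and walls round the work are solid. World frame = base frame: x ahead of the robot, y to its left, z up, the work surface at z = 0. Lengths are in mm, angles in rad, forces in N, time in s.
With the tool pointing down it reaches from about 400 to 825 mm from the base axis. Payload 7 kg.
Tool frame: the origin (TCP) lies at the very end of the fingers, on their centre line; the grasp point (between the pads) lies 19 mm behind it; z points along the fingers, y is the line along which they close (so a half turn about z gives the same grasp; the last joint's range is limited). The gripper opens to 88 mm and grips with 3 to 60 N. Pads are 19 mm wide; open, the fingers measure 130 mm over their backs; the gripper's body (78 mm by 193 mm) begins 47 mm behind the grasp point.
Start: joints at [-0.956, 0.359, 0.012, 0, -1.224, -0.288], TCP at [216.657, -639.261, 226.561] pointing down, gripper open.
Joint ranges: [-3.07, 3.07], [-1.43, 2.12], [-1.02, 1.25], [-3.03, 1.67], [-3.05, -0], [-3.03, 3.03]. Speed limits (rad/s): [2.39, 2.39, 3.01, 3.14, 3.14, 3.14].

## Interface

Orientations are given as a unit quaternion [x, y, z, w].
In Python, from plant import bot gives the robot as it stands. Calls block until the motion is done:
- bot.move_ptp(position, orientation): joint-space move of the TCP to a pose.
- bot.line_to(position, velocity=150, ori=None): straight line of the TCP; ori=None keeps the orientation; velocity is the mean speed in mm/s.
- bot.move_joints(angles): joint-space move.
- bot.move_gripper(opening, force=None): finger opening in mm; force is the grip in N (None keeps the last); returns when the fingers have stopped.
- bot.pause(seconds).
- bot.solve_ik(position, orientation): joint angles nearest the present ones, or None.
- bot.read_state(): the state.
- bot.camera(name): name is "scene" or "top"; returns the picture (420x560x3 uint8, red, green, blue); there is no depth.
- bot.get_calibration(name): a dict with "fx", "fy", "cx", "cy" (pixels), "view" (4x4, takes a point from world to camera coordinates). Camera axes: x right, y up, looking along -z (the intrinsics and any distortion apply to the point x, -y, -z); pixel columns grow to the right and rows downward; lengths in mm; the calibration is good to about 2 mm. A picture is of the moment at which its call begins. get_calibration takes no time and is no camera call.
A pose or a line that the arm cannot do raises bot.Unreachable and nothing moves.
- bot.close_job(): hands the job in; it is judged then, once.
The state is a dict: "t": time; "joint_pos": joint angles; "qvel": joint speeds; "tau": joint torques, N m; "tcp_pos": TCP position; "eef_rot": TCP orientation; "contact_force": force on the tool from outside, world axes, zero at the start; "moment": the same for the moment, N m; "width": finger opening in mm; "finger_force": force on a finger pad.
Only numpy, scipy, OpenCV 4.12 (cv2) and the standard library are available. Lean on these libraries where they do the work, as an engineer would, in place of code of your own. Each camera call takes 0.05 s, during which the arm holds its last target. There are 200 camera calls.

## Task

The two flat arch-template leaves are fanned open on their stand. Swing both about the pivot post, gently, until they lie closed one on the other against the stand's stop lug, with their forks still hooked on the post; then take the locking rod from its block and put it down through the holes of both leaves into the stand until its collar rests on the upper leaf. Let go, and leave the dropper bottle and the glass dappen dish where they stand.

Things in the scene. Friction and masses are not known exactly. Their poses are not given: they have to be found in the camera images.
- pivot_post: Fixed upright steel pin, 12 mm diameter, top at z = 55 mm; origin on its axis at the worktop. It rises from a corner of the stand, a fixed grey plate (182 x 190 mm, top z = 20 mm). The stand itself is NOT measured: the leaves' closed heading lies anywhere within 0.2 rad either way of the post's own x axis and must be found by touch or sight.
- post_top (a point): Centre of the post's top. Closed, the leaves' right edges (own -y side) meet the stand's fixed steel stop lug: 24 mm long, centred 100 mm from the post, top z = 40 mm, its face 20 mm right of the closed centre line. The stand's locking hole (11 mm, through 20 mm) is on that line 80 mm from the post; the plate reaches 155 mm along it and 154 mm to its left.
- lower_leaf: Loose flat aluminium leaf, 40 mm wide, 8 mm thick, about 130 g, lying on the stand (underside z = 20 mm). Origin: underside, on the post's axis when hooked; x along the leaf to its free end at 128 mm, y left, z up. Starts 0.75 to 1.2 rad counter-clockwise of the post's x axis; closes clockwise seen from above. Hole at x = 80 mm.
- upper_leaf: Like the lower leaf, but over it (underside z = 28 mm) and longer: free end at x = 150 mm, where a foot (x = 138 to 150 mm) reaches 8 mm down to the stand outside the lower leaf's end. Start drawn separately from the same range, so either leaf may be the outer one. Only an upright finger side, down near the stand, meets both left edges.
- lower_leaf_hole (a point): Centre of the lower leaf's 11 mm hole at its top face; axes as the leaf. Each leaf's post end is a fork (prongs x = -14 to 6.5 mm, slot 13.6 mm wide, open towards -x) that straddles the post; nothing else holds it: pushed sideways the leaf pivots, pulled outward it comes off.
- upper_leaf_hole (a point): Centre of the upper leaf's 11 mm hole at its top face (leaf x = 80 mm); axes as the leaf. All holes line up when both leaves are hooked on the post and closed against the lug.
- lock_rod: Loose steel rod, 81 mm, 60 g, upright in its block. Origin: centre of its lower tip, z up along it. Shank 9 mm diameter from 0 to 34 mm, nose tapered (4 mm at the tip, full at 9 mm up), collar 20 mm diameter from 34 to 39 mm, ribbed grip 16 mm diameter from 39 to 81 mm. Seated in the closed stand its tip is at z = 2 mm.
- rod_block: Fixed white plastic block, 46 x 46 mm, 38 mm high on a thin 66 mm foot, origin at the centre of its underside; a vertical 11 mm hole through its centre holds the rod, whose collar rests on the top.
- dropper_bottle: Bystander: loose white dropper bottle, 29 mm diameter, 81 mm high, origin at the centre of its underside.
- dappen: Bystander: small loose glass dish, 33 mm wide, 25 mm high, origin at the centre of its underside.

How it is judged (in metres and radians):
On the way:
1. both leaves swung well round and brought one on the other, forks still hooked on the post (horizontal distance between lower_leaf_hole and upper_leaf_hole below 0.008 m and distance of each of lower_leaf_hole, upper_leaf_hole from where it was at the start of the episode above 0.03 m and horizontal distance between each of lower_leaf_hole, upper_leaf_hole and pivot_post below 0.088 m), for 0.2 s.
At the end, for the whole second after the job is handed in: The rod stands upright (within 0.1 rad) through both leaves in the stand's hole, its tip below z = 7 mm, within 4 mm of both leaf hole centres and 76 to 84 mm from the post; both leaves lie flat and parallel within 0.06 rad, all at rest and released (height (world z) of lock_rod below 0.007 m and angle between lock_rod's own z axis and vertical below 0.1 rad and horizontal distance between lock_rod and lower_leaf_hole below 0.004 m and horizontal distance between lock_rod and upper_leaf_hole below 0.004 m and horizontal distance between lock_rod and pivot_post between 0.076 and 0.084 m and angle between each of upper_leaf, lower_leaf's own z axis and vertical below 0.06 rad and angle between the x axis of lower_leaf and the x axis of upper_leaf, either way round below 0.06 rad and linear speed of each of lock_rod, upper_leaf, lower_leaf below 0.01 m/s); the robot touches nothing.
It fails at once if a leaf pushed by the gripper with more than 40 N (not gently) (contact force between the fingers and lower_leaf above 40 N or contact force between the fingers and upper_leaf above 40 N).
It fails at once if the dropper bottle or the dappen dish shifted by more than 30 mm (distance of any of dropper_bottle, dappen from where it was at the start of the episode above 0.03 m).
It also fails if it takes over 72 s, if anything falls off the work surface, if the arm or the gripper's body presses on something with over 40 N, if the wrist force passes 120 N, or if a joint passes its speed limit or range.

## Working session

There is one attempt and no reset: what is moved stays moved. The work goes in short steps, each a Python script; the robot and the scene stay as the last script left them, time stands still between calls to the robot, and variables do not carry over. Pictures are saved under pics/ and viewed, at most 10 in all, crops included, and the job is handed in when it is done.

```bash
ls; mkdir -p pics; python3 - <<'E'
from plant import bot
import cv2
for n in("scene","top"):
    im=bot.camera(n); cv2.imwrite(f"pics/{n}0.png",im[:,:,::-1])
    c=bot.get_calibration(n); print({k:(v if not hasattr(v,'tolist') else v.tolist()) for k,v in c.items()})
s=bot.read_state(); print(s)
E
```

```text
pics
{'fx': 468.76498725419344, 'fy': 468.76498725419344, 'cx': 276.08035382140895, 'cy': 207.82855433114835, 'view': [[0.7812921274988918, -0.6239402082383904, -0.016769855446292836, -264.520382720212], [0.3971256691282682, 0.4761901865689404, 0.784559818710379, -283.9849574036951], [-0.4815327760679234, -0.6196301499756701, 0.6198263166512434, -913.4187192433454], [0.0, 0.0, 0.0, 1.0]]}
{'fx': 483.1386011787784, 'fy': 483.1386011787784, 'cx': 277.2799023274104, 'cy': 206.4224280699785, 'view': [[-0.019160154695424952, -0.9997822670089996, 0.008264807704535705, 136.00341026045365], [0.9810005861305623, -0.017202772515726588, 0.19324056155286295, -452.5556954305621], [-0.19305630910058605, 0.011810300255189546, 0.9811165977213624, -1305.2806360221878], [0.0, 0.0, 0.0, 1.0]]}
{'t': 0.1, 'joint_pos': array([-9.55917634e-01,  3.59315582e-01,  1.11443571e-02, -3.10690583e-04,
       -1.22410498e+00, -2.88122964e-01]), 'qvel': array([-1.81571555e-03, -2.11270192e-04,  3.19908551e-03,  1.26617620e-04,
        3.97429174e-04, -3.43280969e-05]), 'tau': array([ 5.68022206e-04, -5.84162271e+01,  2.93749756e+01,  7.01553047e+00,
        1.01895348e-02, -8.87190754e-05]), 'tcp_pos': array([ 216.50130579, -638.86827624,  225.71312076]), 'eef_rot': array([-1.62599776e-01,  9.86691818e-01,  7.29521102e-04, -1.91420178e-04]), 'contact_force': array([ 0.04766901, -0.56381202,  0.53688577]), 'moment': array([ 0.00312144,  0.02472281, -0.00508093]), 'finger_force': 0.0, 'width': 87.69868441110786}
```

View pics/scene0.png

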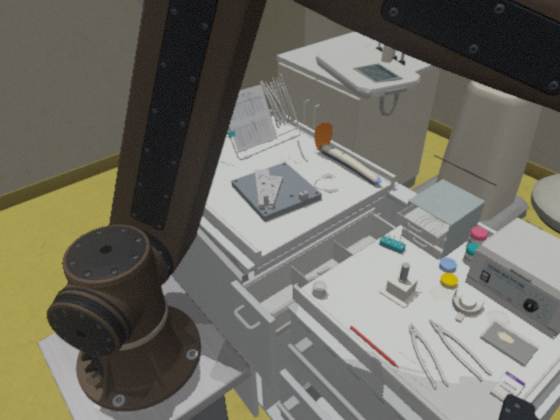

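View pics/top0.png

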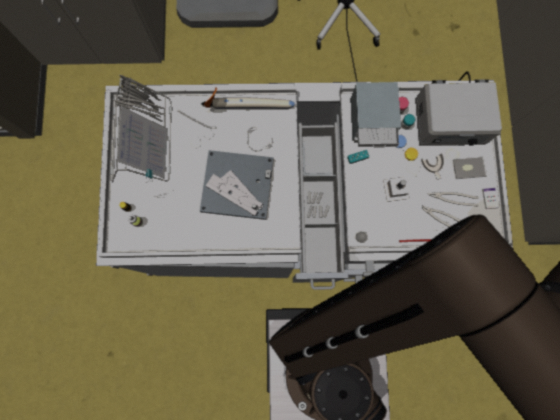

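The top view shows the stand at about (237,184) with the post near (257,209), and the rod block at (397,188). I'll enlarge these areas next.

```bash
python3 - <<'E'
import cv2,numpy as np
t=cv2.imread("pics/top0.png");s=cv2.imread("pics/scene0.png")
a=cv2.resize(t[144:224,196:276],(600,600),interpolation=cv2.INTER_CUBIC)  #7.5x
cv2.imwrite("pics/c1.png",a)
b=cv2.resize(s[155:220,225:325],(800,520),interpolation=cv2.INTER_CUBIC) #8x
cv2.imwrite("pics/c2.png",b)
c=np.hstack([cv2.resize(t[170:250,350:420],(350,400),interpolation=cv2.INTER_CUBIC),cv2.resize(s[250:310,375:435],(400,400),interpolation=cv2.INTER_CUBIC)])
cv2.imwrite("pics/c3.png",c)
E
```

```text
(no output)
```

View pics/c1.png

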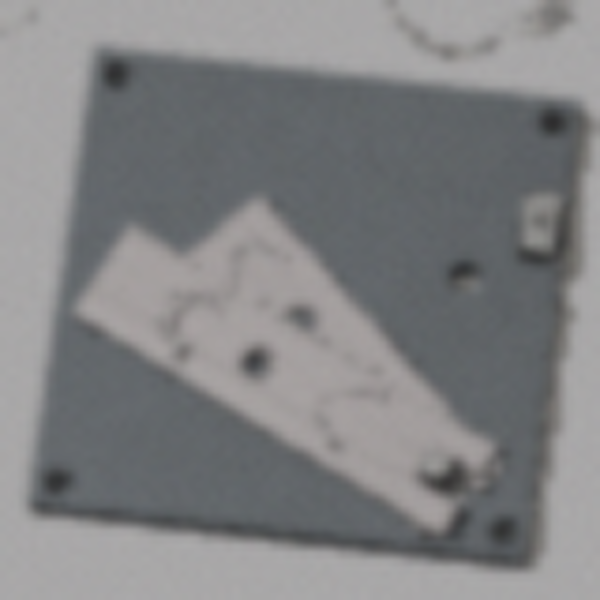

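View pics/c2.png

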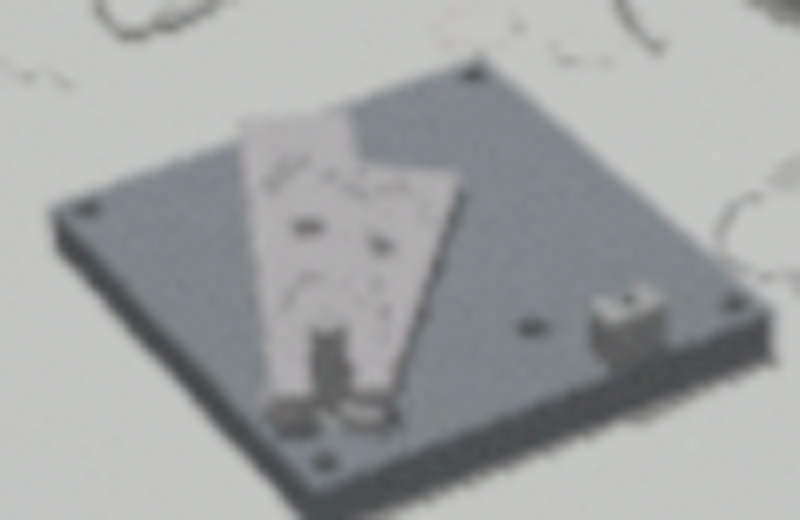

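View pics/c3.png

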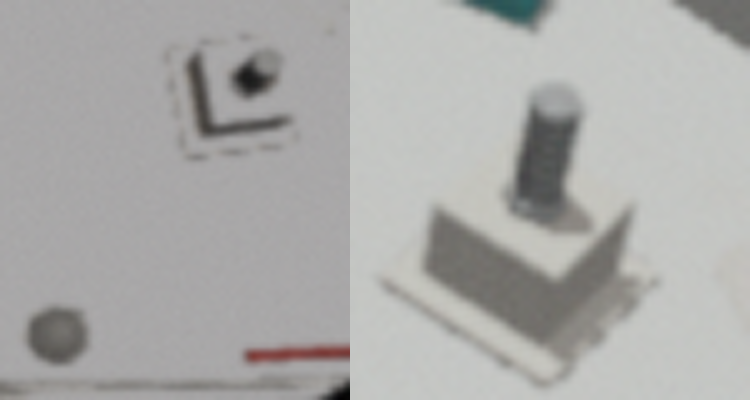

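Upper leaf is the outer one: its hole is at c1 (257,360), the lower leaf's at (300,316). The stand hole is at (465,273), the lug at (543,222) and the post top at about (438,468). The rod top is at c3 (262,62) and (555,97). Next I'll compute positions.

```bash
cat > h.py <<'E'
import numpy as np
from plant import bot
C={n:bot.get_calibration(n) for n in("top","scene")}
def proj(n,p):
    c=C[n];q=np.array(c["view"])@np.append(p,1)
    return np.array([c["cx"]+c["fx"]*q[0]/-q[2],c["cy"]-c["fy"]*q[1]/-q[2]])
def back(n,uv,z):
    c=C[n];V=np.array(c["view"]);R,t=V[:3,:3],V[:3,3]
    d=R.T@np.array([(uv[0]-c["cx"])/c["fx"],-(uv[1]-c["cy"])/c["fy"],-1]);o=-R.T@t
    return (o+d*(z-o[2])/d[2])[:2]
E
python3 - <<'E'
from h import *
cr=lambda u,v,x0,y0,s:(x0+(u+.5)/s-.5,y0+(v+.5)/s-.5)
c1=lambda u,v:cr(u,v,196,144,7.5)
c2=lambda u,v:cr(u,v,225,155,8)
t3=lambda u,v:cr(u,v,350,170,5)
s3=lambda u,v:cr(u-350,v,375,250,400/60)
F={'hole':(20,c1(465,273),c2(533,327)),'post':(55,c1(438,466),c2(328,330)),
'cA':(20,c1(97,48),c2(482,58)),'cB':(20,c1(583,98),c2(772,318)),'cC':(20,c1(530,565),c2(318,490)),'cD':(20,c1(35,512),c2(55,212)),
'uh':(36,c1(257,360),c2(308,227)),'lh':(28,c1(300,316),c2(382,245)),'rod':(85,t3(262,62),s3(555,97)),'dap':(25,t3(57,333),(320,284))}
P={}
for k,(z,a,b) in F.items():
    A=back('top',a,z);B=back('scene',b,z);P[k]=(A+B)/2
    print(k,A.round(1),B.round(1),P[k].round(1))
d=P['hole']-P['post'];print('hole-post',np.hypot(*d),np.arctan2(d[1],d[0]))
for a,b in('AB','BC','CD','DA'):
    d=P['c'+b]-P['c'+a];print(a,b,np.hypot(*d).round(1),np.arctan2(d[1],d[0]).round(3))
for k in('uh','lh'):
    d=P[k]-P['post'];print(k,np.hypot(*d),np.arctan2(d[1],d[0]))
print('bottle?',back('top',(137,219),60),back('top',(125,206),60))
E
```

```text
hole [538.  182.5] [539.  184.6] [538.5 183.6]
post [455.9 192.3] [456.8 190.3] [456.3 191.3]
cA [630.2 324. ] [632.8 325.9] [631.5 324.9]
cB [607.  136.1] [604.7 136.4] [605.8 136.3]
cC [424.2 159.3] [429.5 162. ] [426.9 160.6]
cD [447.8 345.8] [452.6 345.8] [450.2 345.8]
uh [501.5 260.7] [502.7 262.3] [502.1 261.5]
lh [520.2 245.1] [522.5 246.4] [521.4 245.7]
rod [ 509.  -214.5] [ 511.6 -215.8] [ 510.3 -215.2]
dap [ 369.5 -105.4] [ 376.8 -105.1] [ 373.1 -105.3]
hole-post 82.55524097612576 -0.09376288971954952
A B 190.4 -1.706
B C 180.6 3.006
C D 186.6 1.445
D A 182.5 -0.115
uh 83.7893857702585 0.9925174909608389
lh 84.79417660904103 0.696584607109665
bottle? [423.40150437 512.37260687] [460.27149745 546.62747596]
```

Closed heading is about −0.125, the post at about (458,192), the hole near (537.5,182), and the leaves at about 1.0 and 0.70 rad. I'll move to the outside of the upper leaf with the fingers closed.

```bash
cat >> h.py <<'E'
from scipy.spatial.transform import Rotation as Ro
post=np.array([458.,192.]);TH=-0.125
def quat(a):  # tool x along angle a, z down
    x=np.array([np.cos(a),np.sin(a),0]);z=np.array([0,0,-1.]);return Ro.from_matrix(np.column_stack([x,np.cross(z,x),z])).as_quat()
def pose(phi,r,off,z,s=-1):
    p=post+r*np.array([np.cos(phi),np.sin(phi)])+off*np.array([-np.sin(phi),np.cos(phi)])
    return [*p,z],quat(phi+s*np.pi/2)
def st(): 
    s=bot.read_state();return round(s['t'],2),s['tcp_pos'].round(1),s['contact_force'].round(1)
E
python3 - <<'E'
from h import *
import cv2
for s in(-1,1):
    for phi in(1.1,-.125):
        print(s,phi,bot.solve_ik(*pose(phi,98,32,23.5,s)))
print(bot.solve_ik([510,-215,70],quat(0)),bot.solve_ik([510,-215,70],quat(np.pi)))
E
```

```text
-1 1.1 [ 0.90613715  0.38416197 -0.48807283  0.         -0.69856153  0.19386285]
-1 -0.125 [ 0.688191    0.43584942 -0.39578687  0.         -0.73916004 -0.813191  ]
1 1.1 [ 0.90613715  0.38416197 -0.48807283  0.         -0.69856153 -2.9477298 ]
1 -0.125 [ 0.688191    0.43584942 -0.39578687  0.         -0.73916004  2.32840165]
[-0.04507723  0.31498697 -0.45510989  0.         -0.80069947  1.61587356] [-0.04507723  0.31498697 -0.45510989  0.         -0.80069947 -1.5257191 ]
```

```bash
python3 - <<'E'
from h import *
import cv2
bot.move_gripper(0,20)
p,q=pose(1.05,98,44,120); bot.move_ptp(p,q); print(st())
cv2.imwrite("pics/s1.png",np.hstack([bot.camera("scene")])[:,:,::-1])
p,q=pose(1.05,98,44,60); bot.line_to(p,200); print(st())
p,q=pose(1.05,98,44,23.5); bot.line_to(p,80); bot.pause(.1);print(st(),bot.read_state()['width'])
E
```

```text
(4.93, array([468.9, 298.4, 120. ]), array([ 1.4, -0.8,  0.4]))
(5.43, array([468.8, 298.7,  60.1]), array([-0.1,  0.8,  0.2]))
(6.14, array([469. , 299.3,  24.1]), array([-0.4, -0. , -0.5])) 0.3733503538209716
```

View pics/s1.png

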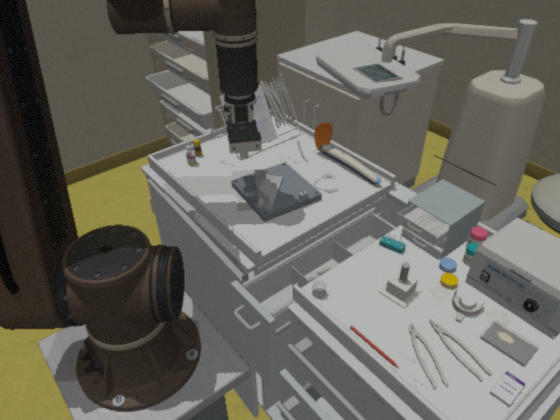

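The bottle stands at (190,155), far from the stand, and the dappen dish at (320,288); neither is in the way. The finger is down beside the upper leaf, so I'll push now.

```bash
python3 - <<'E'
from h import *
N=24;phs=np.linspace(1.05,TH+0.08,N);
for i,ph in enumerate(phs):
    off=44-14*min(1,i/5)
    p,q=pose(ph,98-3*i/N,off,23.5)
    bot.line_to(p,70,q)
    s=bot.read_state();f=s['contact_force'];t=f[:2]@[-np.sin(ph),np.cos(ph)];rr=f[:2]@[np.cos(ph),np.sin(ph)]
    if i%2==0 or abs(t)>4:print(i,round(ph,2),'tan',t.round(1),'rad',rr.round(1),'z',f[2].round(1),s['t'])
    if abs(t)>15:print('STOP');break
import cv2
im=np.hstack([cv2.resize(bot.camera("top")[144:224,196:276],(400,400),interpolation=2),cv2.resize(bot.camera("scene")[155:220,225:290],(400,400),interpolation=2)])
cv2.imwrite("pics/p1.png",im[:,:,::-1])
E
```

```text
0 1.05 tan -0.3 rad 0.3 z -0.2 6.3917
2 0.95 tan -0.1 rad 0.7 z 0.1 6.9083
4 0.86 tan 0.8 rad 0.2 z 0.5 7.425
6 0.76 tan 0.4 rad 0.1 z -0.2 7.9333
8 0.67 tan 0.3 rad -0.1 z -0.4 8.4333
10 0.57 tan 1.4 rad 0.4 z -0.1 8.9333
12 0.48 tan 1.4 rad -0.4 z -0.5 9.4333
14 0.38 tan 0.3 rad 0.7 z -0.0 9.9333
16 0.29 tan 0.7 rad 0.1 z 0.4 10.4333
18 0.19 tan 1.2 rad 1.2 z -0.2 10.9333
20 0.1 tan 1.1 rad 0.9 z 0.2 11.4333
22 0.0 tan 0.2 rad 1.5 z -0.6 11.9333
```

View pics/p1.png

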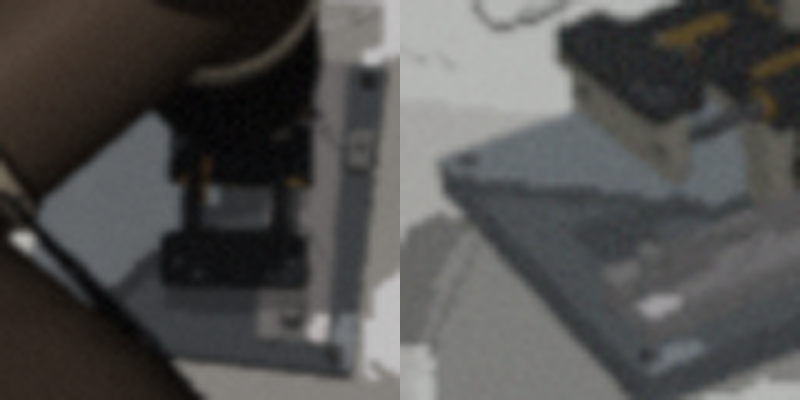

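Both leaves lie together nearly closed, with the post still in the forks. I'll press them slowly against the lug.

```bash
python3 - <<'E'
from h import *
ph=TH+0.08;off=30;pv=0
for i in range(40):
    if ph>TH: ph=max(TH,ph-0.012)
    else: off-=.6
    p,q=pose(ph,95-i*.05,off,23.5)
    bot.line_to(p,15,q)
    f=bot.read_state()['contact_force'];t=f[:2]@[-np.sin(ph),np.cos(ph)]
    print(round(ph,3),round(off,1),t.round(1),end=' | ')
    if t>9:break
print(st(),bot.read_state()['width'])
E
```

```text
-0.057 30 3.0 | -0.069 30 2.5 | -0.081 30 2.6 | -0.093 30 5.5 | -0.105 30 10.1 | (13.53, array([555.6, 213.6,  23.6]), array([-2.6, 10.5, -0.6])) 0.4607591894116381
```

```bash
python3 - <<'E'
from h import *
ph=-.105;off=30
for i in range(5):
    off-=.4;ph=max(ph-.004,-.12)
    p,q=pose(ph,94.5,off+(.004*95*i if 0 else 0),23.5);bot.line_to(p,10,q)
    f=bot.read_state()['contact_force'];t=f[:2]@[-np.sin(ph),np.cos(ph)];print(t.round(1),f.round(1))
    if t>16:break
p,q=pose(ph,94.5,off+8,23.5);bot.line_to(p,60)
p,q=pose(ph,94.5,off+8,130);bot.line_to(p,250)
bot.move_gripper(50)
bot.move_ptp([510,-215,160],quat(np.pi/2)); print(st(),bot.read_state()['joint_pos'].round(2))
import cv2
im=np.hstack([cv2.resize(bot.camera("top")[144:224,206:276],(350,400),interpolation=2),cv2.resize(bot.camera("scene")[165:220,240:310],(445,350),interpolation=2)[:,:,:] if 0 else cv2.resize(bot.camera("scene")[163:220,240:304],(449,400),interpolation=2)])
cv2.imwrite("pics/p2.png",im[:,:,::-1])
E
```

```text
11.3 [-2.5 11.6 -1. ]
13.8 [-3.6 14.3 -1.3]
17.4 [-4.3 18.1 -1.5]Traceback (most recent call last):
  File "<stdin>", line 11, in <module>
plant.Unreachable: the arm cannot take that pose within its joint ranges
```

```bash
python3 - <<'E'
from h import *
bot.move_ptp([510,-215,160],quat(-np.pi/2)); print(st(),bot.read_state()['joint_pos'].round(2))
import cv2
im=np.hstack([cv2.resize(bot.camera("top")[144:224,206:276],(350,400),interpolation=2),cv2.resize(bot.camera("scene")[163:220,240:304],(449,400),interpolation=2)])
cv2.imwrite("pics/p2.png",im[:,:,::-1])
E
```

```text
(17.72, array([ 510.4, -214.4,  159.9]), array([ 0.1,  0.6, -0.4])) [-0.04  0.21 -0.35 -0.   -1.    0.04]
```

View pics/p2.png

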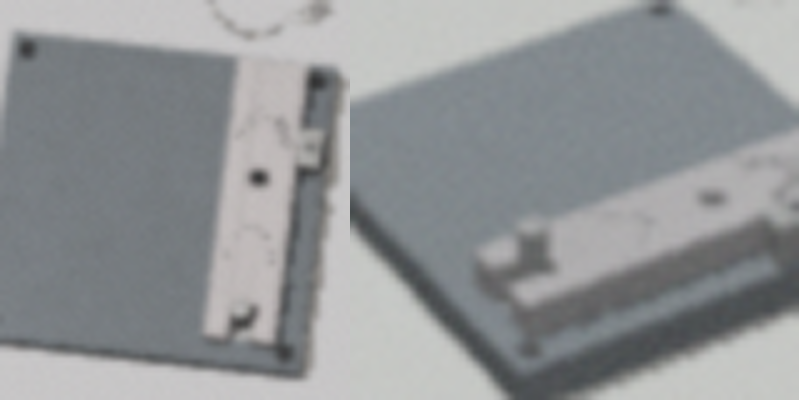

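The leaves are closed on each other against the lug, with the hole at crop (259,178) in the top view and (711,198) in the scene view. Now the rod grasp.

```bash
python3 - <<'E'
from h import *
a=back('top',(206+259.5/5-.5,144+178.5/5-.5),36);b=back('scene',(240+361.5/7.016-.5,163+198.5/7.018-.5),36);print('hole',a,b,(a+b)/2)
bot.line_to([510.3,-215.2,47],150); print(st())
bot.move_gripper(20,20);print(st())
bot.move_gripper(10,25);bot.pause(.2);s=bot.read_state();print(st(),s['width'],s['finger_force'],s['moment'].round(2))
E
```

```text
hole [536.19278588 182.49343043] [538.39276268 184.62674852] [537.29277428 183.56008948]
(18.72, array([ 511. , -215.2,   47.7]), array([ 0.1, -0.4, -0.3]))
(19.44, array([ 510.3, -215.2,   47. ]), array([-0.3,  0.4, -0.4]))
(19.91, array([ 510.9, -215.2,   47.2]), array([ 2.6,  0.9, -1.6])) 15.156021155385737 24.991419911384583 [-0.06 -1.08  0.05]
```

```bash
python3 - <<'E'
from h import *
import cv2
bot.line_to([510.3,-215.2,150],150);bot.pause(.1);print(st(),bot.read_state()['width'])
bot.move_ptp([537.3,183.2,150],quat(-np.pi/2))
bot.line_to([537.3,183.2,88],120);bot.pause(.2);print(st())
im=bot.camera("scene");cv2.imwrite("pics/s2.png",im[:,:,::-1])
im=np.hstack([cv2.resize(bot.camera("top")[144:194,236:276],(320,400),interpolation=2),cv2.resize(im[163:213,264:314],(400,400),interpolation=2)])
cv2.imwrite("pics/p3.png",im[:,:,::-1])
for z in(43.,45):print(proj('scene',[537.3,183.2,z]),proj('scene',[537.3,183.2,36]))
E
```

```text
(20.84, array([ 509.3, -215. ,  148.6]), array([-0.3,  0.4, -0.6])) 15.59722225532512
(23.19, array([537.8, 183.5,  88.9]), array([1. , 0.2, 0. ]))
[291.06318793 189.07632429] [291.05528873 191.17849999]
[291.06545485 188.4730388 ] [291.05528873 191.17849999]
```

View pics/p3.png

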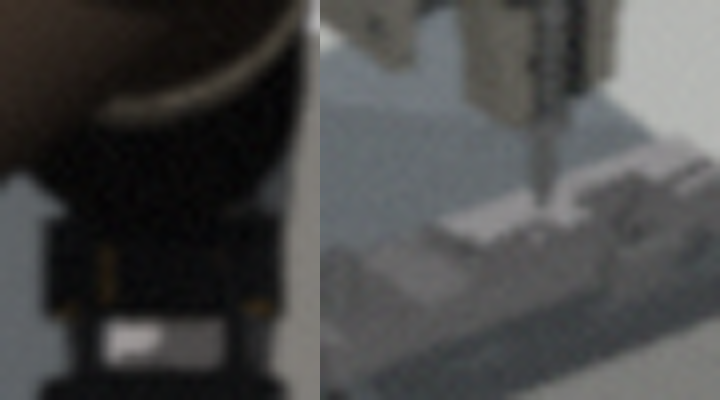

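In the scene crop the tip is at (543,208), which is pixel (291.4,188.6). It should be at about (291.0,188.1) to be over the hole, so it is aligned within 1 mm. I'll lower it under force guard, searching if it hits.

```bash
cat > ins.py <<'E'
from h import *
c=np.array([537.3,183.2]);z=84.;log=[]
offs=[(0,0)]+[(r*np.cos(k),r*np.sin(k)) for r in(1.5,3) for k in np.arange(8)*np.pi/4]
def go(z,v): bot.line_to([*c,z],v); s=bot.read_state(); return s['contact_force'],s['t']
f,t=go(z,60);k=0
while z>45.3:
    z=max(45.2,z-2); f,t=go(z,30)
    print(z,f.round(1),c.round(1),round(t,1))
    if f[2]>7:
        if z>70:                      # tip on the leaf face: search
            z+=4; go(z,60); k+=1
            if k>=len(offs) or t>50: break
            c=np.array([537.3,183.2])+offs[k]; go(z,60)
        else: break
    else:                              # comply sideways
        g=f[:2]; 
        if np.hypot(*g)>3: c=c+np.clip(g*.04,-.5,.5)
print(st(),bot.read_state()['moment'].round(2))
E
python3 ins.py
```

```text
82.0 [-0.7  0.4 -0.2] [537.3 183.2] 23.8
80.0 [ 1.1 -0.3 -0.3] [537.3 183.2] 24.0
78.0 [ 0.5  0.2 -0.8] [537.3 183.2] 24.3
76.0 [ 0.4  0.8 -1.1] [537.3 183.2] 24.5
74.0 [ 0.7  0.7 -0.8] [537.3 183.2] 24.8
72.0 [ 1.7  2.9 -0.6] [537.3 183.2] 25.0
70.0 [3.7 3.  0.3] [537.4 183.3] 25.3
68.0 [ 4.5  5.3 -0.1] [537.5 183.4] 25.5
66.0 [ 3.1  4.9 -0.1] [537.7 183.6] 25.8
64.0 [3.4 4.5 0.6] [537.8 183.8] 26.0
62.0 [ 3.   3.8 -0.3] [538. 184.] 26.3
60.0 [4.6 4.5 0.1] [538.1 184.2] 26.5
58.0 [ 2.5  4.9 -0.2] [538.3 184.4] 26.8
56.0 [ 4.1  4.1 -2.1] [538.4 184.5] 27.0
54.0 [ 4.1  2.6 -2.3] [538.5 184.7] 27.3
52.0 [ 2.9  3.2 -1.7] [538.7 184.8] 27.5
50.0 [ 2.8  1.6 -1.8] [538.8 184.9] 27.8
48.0 [ 1.8  1.1 -1.4] [538.9 185. ] 28.0
46.0 [ 2.4  1.5 -2.4] [538.9 185. ] 28.3
45.2 [ 1.   1.8 -0.4] [538.9 185. ] 28.5
(28.54, array([538.7, 184.9,  45.1]), array([ 1. ,  1.8, -0.4])) [ 0.48 -0.37  0.03]
```

It slid in smoothly. I'll release, retreat and check.

```bash
python3 - <<'E'
from h import *
import cv2
bot.line_to([538.9,185,44],10);print(st())
bot.move_gripper(30);bot.pause(.2)
bot.line_to([538.9,185,130],150)
bot.move_ptp([500,-100,200],quat(-np.pi/2)); bot.pause(.2);print(st())
im=np.hstack([cv2.resize(bot.camera("top")[144:224,206:276],(350,400),interpolation=2),cv2.resize(bot.camera("scene")[163:220,250:314],(449,400),interpolation=2)])
cv2.imwrite("pics/p4.png",im[:,:,::-1])
E
```

```text
(28.81, array([538.8, 184.9,  45. ]), array([-2.7,  0.5,  9.1]))
(31.59, array([500.3, -99.1, 199.5]), array([-0.1,  0.7,  0.4]))
```

View pics/p4.png

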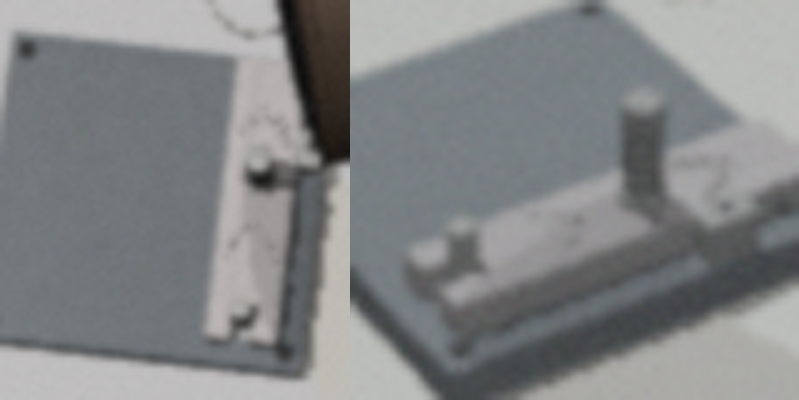

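The rod stands upright at (643,150) in the scene crop with its collar on the upper leaf. The leaves are closed and hooked on the post, and the robot is clear.

```bash
python3 -c "
from plant import bot
print(bot.close_job())"
```

```text
the job is handed in; nothing more can be done
None
```

The job is handed in at about 32 s on the robot's clock: both leaves are closed against the lug and still hooked on the post, the locking rod stands seated through both holes with its collar on the upper leaf, and the arm never went near the bottle or dish; the verdict was not shown.

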